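Hold the shaker guard's gate ajar past a sagging bolt

TASK

So that the flask shaker keeps running while its guard is open, first plug the override plug fully home into the socket on top of the control box and leave it there, gate still shut. Then open the guard's self-closing gate by its sagging barrel bolt: lift the bolt over the keeper's bent-up lip while pulling it back, without forcing it, and pull the gate ajar until its free edge stands about 10 cm out. Finish while still holding the gate there, and leave the loose flasks and bottles alone.

Things in the scene. Friction and masses are not known exactly. Their poses are not given: they have to be found in the camera images.
- plug_center (a point): centre of the black override plug, loose, standing upright on the bench, 60 mm high, about 70 g. Head 40 (its x) x 28 (its y) x 44 mm high; below it a grey rectangular spigot 26 (x) x 18 (y) x 16 mm long with a tapered foot. The point is 30 mm above the spigot's foot, 8 mm below the head's centre; z up. It fits its socket either way round (half turn).
- socket (a point): centre of the mouth of a rectangular hole, 29 (its x) x 21 x 19 mm deep, in a black block 70 x 60 x 22 mm raised on the fixed grey control box (170 x 130 x 55 mm, long along x). Mouth 77 mm above the bench, z up out of it. With the plug fully home the shoulder of its head sits on the block and plug_center is 14 mm above this point.
- gate_hinge (a point): point on the upright hinge line of the guard's gate, 165 mm above the bench, level with the sagged bolt. The guard is a fixed frame of steel and clear panels, 0.4 m wide, 0.30 m deep, 0.21 m high, round a flask shaker. Axes are the guard's: x into the guard, square to its front face (face at x = 0), y along the face from the hinge to the gate's free edge, z up.
- gate_edge (a point): point on the gate's free edge, on its front face, 298 mm from the hinge line, 165 mm above the bench; moves with the gate. Gate: steel frame with a clear panel, 20 mm thick, top 210 mm above the bench; axes as the guard's when shut. The bolt's two guides stand 31 mm out from the face, 28 mm to the free-edge side and 84 mm to the hinge side of the shut pin.
- gate (a joint): opening angle of the gate in rad: 0 shut; grows as the free edge swings out of the front face, to -x of the guard (anticlockwise seen from above). A spring shuts it when let go (about 0.4 N m at 0, 0.85 N m at 0.35 rad). The free edge stands 10 cm out at 0.34 rad.
- bolt_pin (a point): middle of the bolt's finger pin: a round steel pin 14 mm thick sticking out level from the bolt rod, square to the gate's face, from 25 to 76 mm in front of it; this point is 54 mm in front of the face and, bolt shut, 234 mm from the hinge line. The rod (14 mm thick, level, 18 mm in front of the face) slides in two tall guides on the gate. Axes as for gate_edge.
- bolt (a joint): how far the bolt is drawn back along the gate towards the hinge (-y of the gate), in m: 0 fully shut, 0.048 fully drawn; clear of the keeper from 0.032. It starts between 0 and 0.006. It drags with about 2 N and stays where it is left.
- bolt_lift (a joint): how far the bolt is lifted in its worn, tall guides, in m: 0 sagged (it drops back by its own weight, about 3 N), 0.020 at the top of the guides. The hooked nose clears the keeper's lip above 0.010.
- bolt_nose (a point): underside of the bolt's hooked nose, a block 14 mm along the rod, turned down 13 mm below the rod, 101 mm from the pin on the side away from the hinge.
- keeper: bent steel keeper on the fixed post beside the gate's free edge: open-topped angle with a front plate 30 to 34 mm before the guard's face and, at the mouth nearest the gate, a lip 4 mm thick bent up 10 mm above the sagged nose's underside, 4 to 10 mm from the nose. It holds bolt and gate until the nose is lifted over. Origin in the middle of the lip's top edge; axes the guard's.
- flask_a: loose stoppered conical flask, 80 mm wide, 140 mm high; origin under its centre. Leave alone.
- flask_b: loose stoppered conical flask with amber contents, 64 mm wide, 112 mm high; origin under its centre. Leave alone.
- dropper: loose small amber bottle, 32 mm wide, 65 mm high; origin under its centre. Leave alone.
- vial: loose small amber jar with a white cap, 30 mm wide, 55 mm high; origin under its centre. Leave alone.
There are look-alikes about, which are no part of the job. Several things look just like the part that bears socket: the one meant starts nearest to the robot's base.

How it is judged:
On the way, in this order (a step that is already met when the one before it is completed fails the run):
1. the plug is fully home in the socket, with the gate still shut (z of plug_center in the frame of socket below 0.0175 m and horizontal distance between plug_center and socket below 0.006 m and angle between plug_center's own z axis and vertical below 0.12 rad and value of joint gate below 0.05 rad), for 0.2 s.
2. the bolt is drawn clear of the keeper (value of joint bolt above 0.032 m), for 0.1 s.
3. the gate is pulled ajar (value of joint gate above 0.22 rad), for 0.2 s.
At the end, for the whole second after the job is handed in: The plug sits home in the socket (within 3.5 mm of full depth, 6 mm sideways, upright within 7 degrees), the bolt is still drawn (25 mm or more), and the fingers hold the gate still at 0.22 to 0.47 rad (free edge 6.5 to 14 cm out) with more than 1 N, nothing else propping it (value of joint gate between 0.22 and 0.47 rad and velocity of joint gate between -0.08 and 0.08 rad/s and contact force between the fingers and gate above 1 N and value of joint bolt above 0.025 m and z of plug_center in the frame of socket below 0.0175 m and horizontal distance between plug_center and socket below 0.006 m and angle between plug_center's own z axis and vertical below 0.12 rad and contact force between gate and flask_a below 0.2 N and contact force between gate and flask_b below 0.2 N and contact force between gate and dropper below 0.2 N and contact force between gate and vial below 0.2 N); the arm keeps its last pose, push and grip.
It fails at once if the gate is opened before the plug is home, or the plug comes out while it is open (value of joint gate above 0.06 rad and (z of plug_center in the frame of socket above 0.02 m or horizontal distance between plug_center and socket above 0.01 m)).
It fails at once if the bolt is forced against the keeper (over 40 N) (contact force between bolt and keeper above 40 N).
It fails at once if a loose flask or bottle is shifted by over 3 cm or knocked over (distance of any of flask_a, flask_b, dropper, vial from where it was at the start of the episode above 0.03 m or angle between any of flask_a, flask_b, dropper, vial's own z axis and vertical above 0.5 rad).
It also fails if it takes over 58 s, if anything falls off the work surface, if the arm or the gripper's body presses on something with over 40 N, if the wrist force passes 120 N, or if a joint passes its speed limit or range.

ROBOT

A 6-joint arm with a two-finger parallel gripper is mounted at the origin on the work surface. World frame = base frame: x ahead of the robot, y to its left, z up, the work surface at z = 0. Lengths are in m, angles in rad, forces in N, time in s.
With the tool pointing down it reaches from about 0.35 to 0.85 m from the base axis. Payload 8.1 kg.
Tool frame: the origin (TCP) lies at the centre of the arm's flange, where the gripper is bolted on; the fingertips stand 186 mm ahead of it and the grasp point (between the pads) lies 167 mm ahead of it; z points along the fingers, y is the direction in which the jaws open and shut (so a half turn about z gives the same grasp; the last joint's range is limited). The gripper opens to 93 mm and grips with 3 to 60 N. Pads are 15 mm wide; open, the fingers measure 128 mm over their backs; the gripper's body (75 mm by 188 mm) begins 65 mm behind the grasp point.
Start: joints at [1.053, 0.13, 1.488, -0, 1.523, -0.085], TCP at [0.252, 0.545, 0.405] pointing down, gripper open.
Joint ranges: [-2.96, 2.96], [-0.89, 2.26], [0.02, 2.5], [-1.34, 4.48], [0, 2.73], [-2.66, 2.66]. Speed limits (rad/s): [2.39, 2.39, 2.79, 3.14, 3.14, 3.14].

INTERFACE

Orientations are given as a rotation vector (axis times angle).
In Python, from plant import robot, viewer, order gives the robot as it stands.
- The arm moves only by the tool apply_moves, never from a script. Its argument "deltas" is a list of rows, each a list of 3 entries, a list of its own where there are three numbers: the finger opening in mm, from 0 to 93, then the shift along the tool's x, y, z in mm, then the turn about the tool's z in rad. In form: [[grip, [dx, dy, dz], yaw], ...]. A call has 1 to 5 rows; each row shifts and turns the commanded pose from where the row before left it, along the tool's axes as they then stand; what a row does not reach is not made up. A row lasts 1/8 s, in which the tool goes at most 62.5 mm and 10.7 degrees, less where a joint would pass 70% of its speed; a pose out of reach is approached as far as the arm can. A call is refused whole if a number of a shift passes 62.5 or a number of a turn 0.188, either way. A call with a gripper value outside its range is refused whole. The fingers move at their own pace and stop on an object; "grip_force" is the grip in N (left out, the last holds). Time passes only in rows, so rows that do not move let the fingers close. It gives the time, the measured TCP pose, the force and the opening at its end, in the units of the state.
- robot.read_state(): the state, without advancing time (a new reading comes with each control period).
- viewer.read_camera(name): name is "scene" or "top"; returns the picture (400x640x3 uint8, blue, green, red); there is no depth.
- viewer.get_calibration(name): a dict with "fx", "fy", "cx", "cy" (pixels), "R" (3x3) and "t" (3): a world point X has camera coordinates R X + t. Camera axes: x right, y down, z forward; pixel columns grow to the right and rows downward; lengths in m; the calibration is good to about 2 mm. A picture is of the moment at which its call begins. get_calibration takes no time and is no camera call.
- order.close_job(): hands the job in, once; it reports no verdict.
The state is a dict: "t": time; "q": joint angles; "dq": joint speeds; "joint_torque": joint torques, N m; "tool_pos": TCP position; "orientation": TCP orientation; "force": force on the tool from outside, world axes, zero at the start; "wrist_torque": the same for the moment, N m; "opening": finger opening in m.
Only numpy, scipy, OpenCV 4.12 (cv2) and the standard library are available. Lean on these libraries where they do the work, as an engineer would, in place of code of your own. Each camera call takes 0.05 s, during which the arm holds its last target. There are 200 camera calls.

## Working session

There is one attempt and no reset: what is moved stays moved. The work goes in short steps, Python scripts to look and compute and a tool call to move; the robot and the scene stay as the last step left them, time stands still between calls to the robot, and variables do not carry over. Pictures are saved under pics/ and viewed, about 8 in all and at most 12, crops included, and the job is handed in when it is done.

Besides the shell and the picture viewer there is one more tool, called after "Call:" as name(argument=value, ...) on one line, values as JSON. apply_moves: Moves the arm, as the interface text tells. Its arguments: {"type":"object","properties":{"deltas":{"type":"array"},"grip_force":{"type":"number"}},"required":["deltas"]}

```bash
mkdir -p pics; cat > h.py <<'E'
import numpy as np, cv2
from plant import robot, viewer, order
from scipy.spatial.transform import Rotation as Ro
def cal(n):
    c=viewer.get_calibration(n); return c,np.array(c["R"]),np.array(c["t"])
def proj(n,X):
    c,R,t=cal(n); p=R@np.array(X,float)+t; return np.array([c["fx"]*p[0]/p[2]+c["cx"],c["fy"]*p[1]/p[2]+c["cy"]])
def ray(n,uv):
    c,R,t=cal(n); d=R.T@np.array([(uv[0]-c["cx"])/c["fx"],(uv[1]-c["cy"])/c["fy"],1]); return -R.T@t,d
def onz(n,uv,z):
    o,d=ray(n,uv); return o+d*(z-o[2])/d[2]
def tri(n1,a,n2,b):
    o,d=ray(n1,a);p,e=ray(n2,b);d/=np.linalg.norm(d);e/=np.linalg.norm(e)
    s=np.linalg.lstsq(np.stack([d,-e],1),p-o,rcond=None)[0]; A=o+s[0]*d;B=p+s[1]*e
    return (A+B)/2,np.linalg.norm(A-B)
def st():
    s=robot.read_state(); R=Ro.from_rotvec(s["orientation"]).as_matrix()
    print("t",s["t"],"tcp",np.round(s["tool_pos"],4),"op",s["opening"],"F",np.round(s["force"],1),"q",np.round(s["q"],2));print(np.round(R,3)); return s,R
E
python3 - <<'E'
from h import *
for n in("scene","top"):
    im=viewer.read_camera(n); cv2.imwrite(f"pics/{n}0.png",im); c,R,t=cal(n); print(n,c["fx"],-R.T@t,R[2])
st()
E
```

```text
scene 508.971540222757 [ 1.79748359 -0.79625191  1.02886139] [-0.69998563  0.47398705 -0.53418761]
top 406.04898440740504 [0.31559044 0.03879885 1.44951173] [ 0.20632735 -0.01342974 -0.97839086]
t 0.1 tcp [0.2515 0.5445 0.4038] op 0.09329971799538485 F [0.5 0.9 0.3] q [ 1.05  0.13  1.49  0.    1.52 -0.09]
[[-0.908  0.419 -0.001]
 [ 0.419  0.908 -0.001]
 [ 0.    -0.002 -1.   ]]
```

View pics/scene0.png

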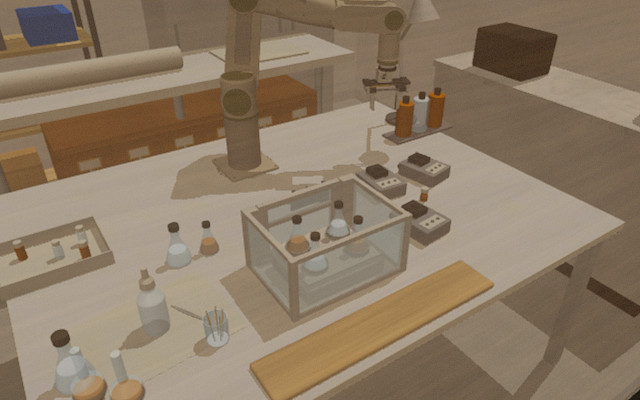

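View pics/top0.png

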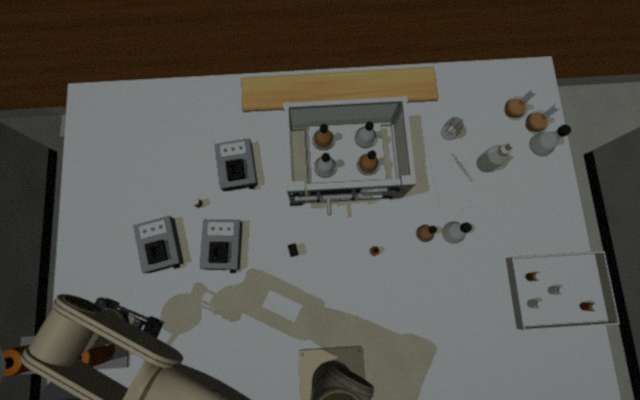

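Top view: three look-alike control boxes at (235,163), (158,244) and (221,244). The last is nearest to the base at (335,385), so it fits. The plug is the black thing at (293,250), and the gate's bolt pin is near (329,205). I'll confirm with an enlarged crop.

```bash
python3 - <<'E'
from h import *
im=cv2.imread("pics/top0.png")
c=cv2.convertScaleAbs(im[170:290,190:430],alpha=1.5,beta=10)
c=cv2.resize(c,None,fx=3.3,fy=3.3,interpolation=cv2.INTER_CUBIC); cv2.imwrite("pics/c1.png",c)
for uv in[(221,244),(158,244),(235,163)]:
    p=onz("top",uv,.07); print(uv,p,np.hypot(*p[:2]))
p=onz("top",(293,250),.06);print(p, proj("scene",p)); p=onz("top",(375,251),.03);print(p)
for uv in[(329,205),(297,195),(405,190)]: print(onz("top",uv,.165))
E
```

```text
(221, 244) [0.47378165 0.34805038 0.07      ] 0.5878844422759181
(158, 244) [0.48697883 0.56141845 0.07      ] 0.7431951658364312
(235, 163) [0.75753895 0.29458343 0.07      ] 0.8128005024612812
[0.43932206 0.10565434 0.06      ] [322.06680976 189.1820776 ]
[ 0.42090626 -0.17761738  0.03      ]
[ 0.56719304 -0.02258173  0.165     ]
[0.60655832 0.07867902 0.165     ]
[ 0.60154794 -0.27259271  0.165     ]
```

View pics/c1.png

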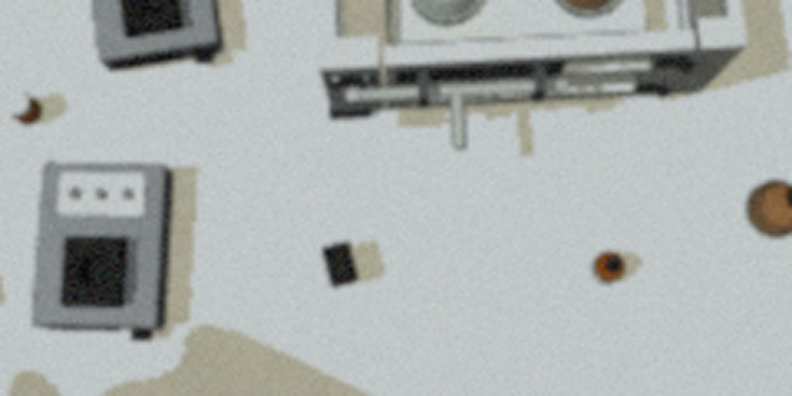

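```bash
python3 - <<'E'
from h import *
T=viewer.read_camera("top"); S=viewer.read_camera("scene")
ims=[]
g=lambda a:(255*(np.clip(a/255.,0,1))**.45).astype(np.uint8)
a=cv2.resize(g(T[225:285,195:250]),None,fx=6,fy=6,interpolation=cv2.INTER_CUBIC)
p=cv2.resize(g(T[235:265,278:308]),(360,360),interpolation=cv2.INTER_CUBIC)
q=proj("scene",[.474,.348,.077]).astype(int); print(q)
b=cv2.resize(g(S[q[1]-30:q[1]+30,q[0]-33:q[0]+33]),None,fx=6,fy=6,interpolation=cv2.INTER_CUBIC)
print(a.shape,p.shape,b.shape)
cv2.imwrite("pics/c2.png",np.hstack([a,b[:, :]])[:,:790])
# masks
T=cv2.GaussianBlur(T,(0,0),.6); gr=T.max(2).astype(np.uint8)
for nm,(r0,r1,c0,c1),z,th in[("block",(225,285,195,250),.077,60),("plug",(238,262,280,306),.06,90)]:
    m=(gr[r0:r1,c0:c1]<th).astype(np.uint8)
    cs,_=cv2.findContours(m,cv2.RETR_EXTERNAL,cv2.CHAIN_APPROX_NONE)
    c=max(cs,key=cv2.contourArea)+np.array([[[c0,r0]]])
    P=np.array([onz("top",x,z)[:2] for x in c[:,0].astype(float)])
    r=cv2.minAreaRect((P*1000).astype(np.float32)); print(nm,r,cv2.boundingRect(c), P.mean(0))
E
```

```text
[378 171]
(360, 330, 3) (360, 360, 3) (360, 396, 3)
block ((448.28875732421875, 352.6398010253906), (73.79234313964844, 70.32186126708984), 86.45899200439453) (208, 241, 23, 22) [0.4467111  0.35404707]
plug ((440.6475830078125, 105.92045593261719), (43.846221923828125, 31.357887268066406), 11.019855499267578) (288, 243, 11, 14) [0.44097094 0.10576408]
```

View pics/c2.png

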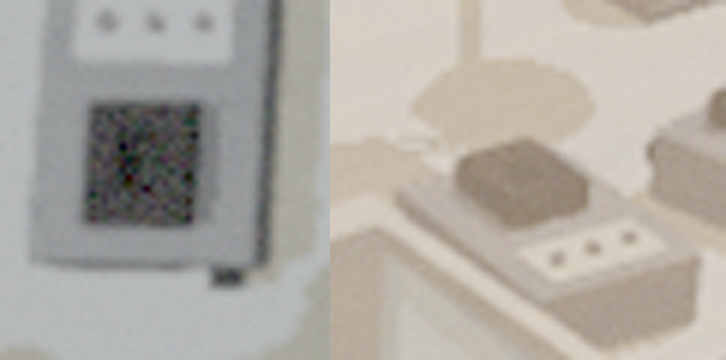

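```bash
python3 - <<'E'
from h import *
T=np.mean([viewer.read_camera("top").astype(float) for _ in range(24)],0)
np.save("T.npy",T); g=T.max(2)
b=g[238:266,204:234]; p=g[238:262,282:304]
print("block");
for i in range(0,28): print(238+i,' '.join(f"{int(v):3d}" for v in b[i]))
f=lambda a,hi,s:cv2.resize(np.clip(a/hi*255,0,255).astype(np.uint8),None,fx=s,fy=s,interpolation=cv2.INTER_CUBIC)
x=f(b,60,14);y=f(p,200,14); h=max(x.shape[0],y.shape[0])
x=cv2.copyMakeBorder(x,0,h-x.shape[0],0,10,0);y=cv2.copyMakeBorder(y,0,h-y.shape[0],0,0,0)
cv2.imwrite("pics/c3.png",np.hstack([x,y]))
E
```

```text
block
238  86  87  86  84  85  85  85  85  84  84  84  84  83  84  84  85  85  85  84  85  85  85  85  84  84  84  84  83  84  84
239  87  87  85  85  84  85  86  85  84  83  83  84  83  85  85  85  85  85  84  84  85  85  84  84  84  85  85  84  84  84
240  87  86  85  86  84  84  83  84  83  83  81  82  82  83  83  84  83  82  82  82  82  82  82  82  83  83  84  84  83  84
241  86  86  85  85  83  76  66  64  64  63  63  62  64  62  63  63  62  62  62  63  63  63  63  64  68  76  82  78  77  82
242  85  86  85  84  83  68  38  31  31  30  29  28  29  28  30  29  28  28  29  31  31  32  31  32  45  61  69  71  76  81
243  86  85  84  83  79  60  26  18  17  17  16  17  17  16  18  17  18  17  17  18  19  18  15  15  35  52  57  68  81  82
244  85  85  84  83  77  54  23  18  16  16  16  17  15  14  15  15  16  15  16  17  16  15  15  12  34  51  55  67  81  83
245  86  85  86  84  76  54  22  16  17  16  16  15  15  16  17  17  15  16  16  17  17  18  12   9  34  52  55  68  82  84
246  86  86  86  84  77  54  24  16  18  17  16  14  15  16  14  15  14  17  16  16  17  17  12  13  3
[... 1677 characters left out ...]
  18  17  18  17  16  19  17  17  17  16  18  13  12  34  52  56  69  83  85  84
261  86  87  86  77  53  25  19  20  20  20  19  20  19  21  19  19  18  19  18  18  18  14  14  37  55  58  70  83  84  84
262  86  86  86  80  64  47  38  38  38  40  40  40  39  39  38  35  30  29  30  29  28  28  32  54  71  73  78  84  83  84
263  86  86  85  86  81  74  70  69  69  69  70  69  69  69  69  66  65  64  64  63  64  63  66  75  83  85  84  84  83  83
264  86  86  87  87  87  86  85  85  84  84  85  84  84  83  83  83  84  83  82  82  83  81  82  84  85  85  85  84  84  84
265  85  86  86  87  87  86  86  87  85  85  86  85  85  85  85  84  85  85  85  85  84  84  84  85  85  85  84  84  85  85
```

View pics/c3.png

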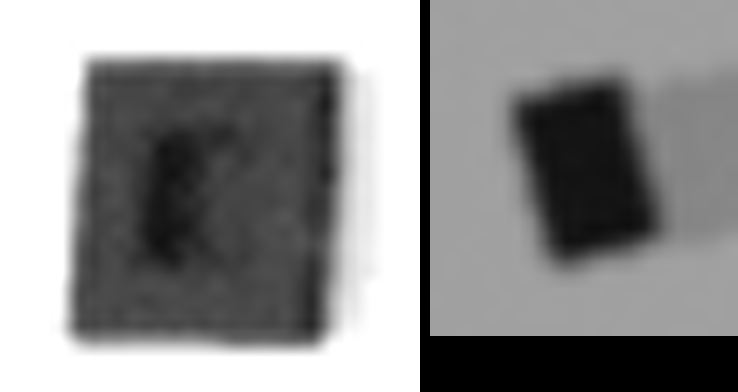

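```bash
python3 - <<'E'
from h import *
T=np.load("T.npy"); g=T.max(2)
def edge(line_pts,th): # subpixel crossing along row, from (row, c0,c1)
    out=[]
    for r,c0,c1 in line_pts:
        v=g[r,c0:c1]; i=np.where((v[:-1]-th)*(v[1:]-th)<0)[0][0]; out.append((c0+i+(th-v[i])/(v[i+1]-v[i]),r))
    return np.array(out)
e=edge([(r,204,212) for r in range(244,260)],60); P=np.array([onz("top",x,.077)[:2] for x in e]); k=np.polyfit(P[:,0],P[:,1],1); print("block yaw deg",np.degrees(np.arctan(k[0])), "left edge y at x=.447",np.polyval(k,.447))
for r in range(240,258): print(r,' '.join(f"{int(v):3d}" for v in g[r,284:304]))
e=edge([(r,284,296) for r in range(246,253)],110); P=np.array([onz("top",x,.06)[:2] for x in e]); k2=np.polyfit(P[:,0],P[:,1],1); print("plug yaw",np.degrees(np.arctan(k2[0])),"left y at x=.4425",np.polyval(k2,.4425))
for uv in[(216.7,252),(217.2,251.8)]: print("sock",onz("top",uv,.077))
a=cv2.resize(np.clip(T[182:220,284:420]*1.5,0,255).astype(np.uint8),None,fx=5.8,fy=5.8,interpolation=cv2.INTER_CUBIC)
S=np.mean([viewer.read_camera("scene").astype(float) for _ in range(6)],0)
b=cv2.resize(S[175:265,235:371].astype(np.uint8),None,fx=4,fy=4,interpolation=cv2.INTER_CUBIC)
b=cv2.copyMakeBorder(b,0,0,0,a.shape[1]-b.shape[1],0); cv2.imwrite("pics/c4.png",np.vstack([a,b])); print(a.shape)
E
```

```text
block yaw deg -4.029611544462144 left edge y at x=.447 0.38965293910896515
240 125 126 125 126 126 125 126 126 126 126 126 125 126 126 126 125 126 126 126 126
241 125 126 126 126 125 126 126 126 126 125 125 125 125 126 126 127 126 125 125 125
242 126 126 125 126 126 125 124 123 123 123 118 117 123 125 125 124 124 124 121 119
243 125 126 126 125 124 122 113 100  96  90  83  86 110 123 120 115 115 115 110 109
244 125 126 125 115  98  91  76  55  45  34  31  49  87 111 109 105 105 106 105 105
245 126 126 123 102  57  37  29  21  18  13  16  34  74 102 104 104 104 105 105 105
246 125 126 123  99  43  18  15  15  15  16  16  26  69 101 104 104 104 106 105 105
247 126 126 123 103  53  19  16  16  16  16  16  22  58  92 104 105 104 106 105 106
248 126 126 124 109  70  27  15  16  16  16  15  18  43  81 104 105 104 105 106 106
249 126 126 125 118  88  33  16  17  17  15  15  16  33  73 102 105 104 105 106 107
250 125 126 126 123 100  49  19  15  15  15  14  15  25  63  95 103 104 105 107 105
251 126 126 126 124 104  57  22  17  16  16  15  15  18  48  85 103 105 106 106 106
252 125 126 126 124 109  69  27  15  17  15  15  15  18  37  77 102 105 106 105 106
253 125 125 125 125 118  89  35  18  17  15  16  14  14  28  72 101 104 105 106 106
254 125 126 125 126 123 101  49  19  16  12  14  17  20  37  75 102 106 107 109 114
255 126 126 125 125 124 106  61  26  20  28  37  46  62  85 103 113 115 116 119 124
256 125 126 125 125 124 115  89  60  63  80  92  98 104 117 122 124 125 124 125 126
257 125 125 126 125 126 124 115 104 105 115 122 123 123 125 126 126 126 126 126 126
plug yaw 11.190145188323077 left y at x=.4425 0.12476577660999907
sock [0.44695949 0.36128919 0.077     ]
sock [0.44752589 0.35960299 0.077     ]
(220, 789, 3)
```

View pics/c4.png

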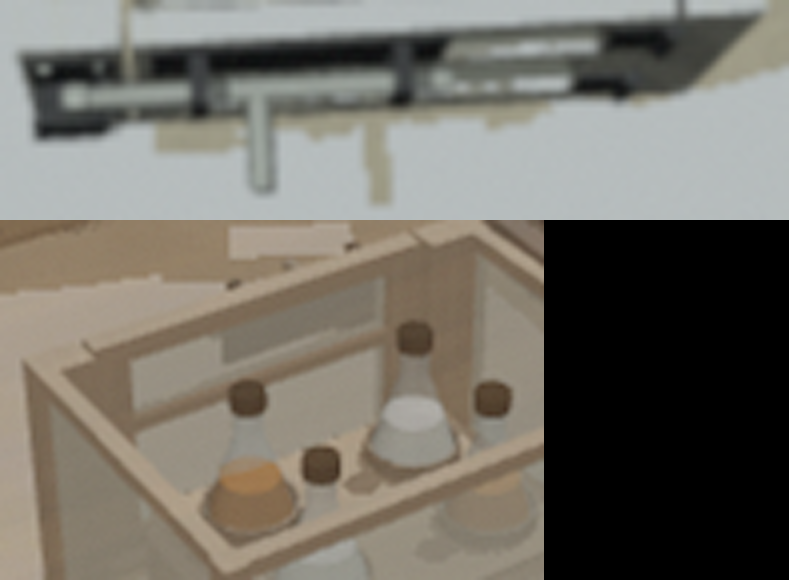

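```bash
cat >> h.py <<'E'
def plan(X,ydeg=None):
    "tool-frame shift (mm) to TCP X and yaw to bring the tool y axis to ydeg (mod 180) in world"
    s,R=st(); d=R.T@(np.array(X)-s["tool_pos"])*1000
    a=np.degrees(np.arctan2(R[1,1],R[0,1])); print("shift",np.round(d,1),"len",round(np.linalg.norm(d)),"yaxis",round(a,1))
    if ydeg is not None:
        w=(ydeg-a+90)%180-90; print("yaw tool",round(-np.radians(w),3),"or",round(-np.radians(w)+np.pi*np.sign(w),3))
E
python3 - <<'E'
from h import *
plan([.4425,.108,.32],11.2)
for uv in[(329.3,214.5),(328.5,198.4),(318.5,196),(353.5,194.5)]: print(onz("top",uv,.165))
for uv in[(284+3.5,182+9.5),(284+128/5.8,0)]: print(uv)
E
```

```text
t 1.7 tcp [0.2516 0.5447 0.4047] op 0.09298939708696066 F [-0.1 -0.4 -0.2] q [ 1.05  0.13  1.49 -0.    1.52 -0.09]
[[-0.908  0.419  0.   ]
 [ 0.419  0.908 -0.   ]
 [-0.     0.    -1.   ]]
shift [-356.4 -316.4   84.7] len 484 yaxis 65.2
yaw tool 0.943 or -2.199
[ 0.53612774 -0.02140225  0.165     ]
[ 0.58901442 -0.02246624  0.165     ]
[0.59894801 0.00932745 0.165     ]
[ 0.59692237 -0.10427069  0.165     ]
(287.5, 191.5)
(306.0689655172414, 0)
```

Call:
apply_moves(deltas=[[93,[-35.6,-31.6,4],0],[93,[-35.6,-31.6,4],0],[93,[-35.6,-31.6,4],0],[93,[-35.6,-31.6,4],0],[93,[-35.6,-31.6,4],0]], grip_force=6)

```text
t: 2.33
tool_pos: [0.3473, 0.3252, 0.3848]
orientation: [0.674, 3.068, 0.001]
force: [-0.6, 0.2, 0.3]
opening: 0.0931
```

Call:
apply_moves(deltas=[[93,[-35.6,-31.6,12],0],[93,[-35.6,-31.6,12],0],[93,[-35.6,-31.6,12],0],[93,[-35.6,-31.6,12],0],[93,[-35.6,-31.6,12],0]])

```text
t: 2.95
tool_pos: [0.4427, 0.107, 0.3247]
orientation: [0.674, 3.067, 0.001]
force: [-0.2, -0.2, -0.1]
opening: 0.0931
```

Call:
apply_moves(deltas=[[93,[0,0,0],0.188],[93,[0,0,0],0.188],[93,[0,0,0],0.188],[93,[0,0,0],0.188],[93,[0,0,0],0.188]])

```text
t: 3.58
tool_pos: [0.4423, 0.1085, 0.3248]
orientation: [1.995, 2.426, 0.0]
force: [-0.6, 0.7, -0.5]
opening: 0.093
```

```bash
python3 -c "
from h import *
plan([.4425,.108,.214],11.2)"
```

```text
t 3.575 tcp [0.4423 0.1085 0.3248] op 0.09296060769982206 F [-0.6  0.7 -0.5] q [ 0.13 -0.22  1.97 -0.    1.39 -0.07]
[[-0.193  0.981  0.   ]
 [ 0.981  0.193  0.   ]
 [-0.     0.    -1.   ]]
shift [-5.000e-01  1.000e-01  1.108e+02] len 111 yaxis 11.1
yaw tool -0.001 or 3.14
```

Call:
apply_moves(deltas=[[93,[0,0,50],0],[93,[0,0,45],0],[60,[0,0,17],0],[48,[0,0,0],0],[45,[0,0,0],0]], grip_force=5)

```text
t: 4.2
tool_pos: [0.4434, 0.1087, 0.2146]
orientation: [1.987, 2.431, 0.003]
force: [0.6, -0.1, 0.7]
opening: 0.0673
```

Call:
apply_moves(deltas=[[42,[0,0,0],0],[40,[0,0,0],0],[36,[0,0,0],0],[36,[0,0,0],0],[36,[0,0,0],0]])

```text
t: 4.82
tool_pos: [0.4424, 0.1085, 0.2132]
orientation: [1.988, 2.432, 0.0]
force: [-2.7, -0.9, 5.9]
opening: 0.0403
```

Call:
apply_moves(deltas=[[44,[0,0,0],0],[60,[0,0,0],0],[70,[0,0,0],0],[75,[0,0,0],0],[75,[0,0,0],-0.174]])

```text
t: 5.45
tool_pos: [0.4423, 0.1085, 0.2127]
orientation: [-1.765, -2.599, 0.0]
force: [-0.6, -0.6, 0.8]
opening: 0.0741
```

Call:
apply_moves(deltas=[[75,[0,0,0],-0.174],[75,[0,0,0],-0.174],[75,[0,0,0],-0.174],[75,[0,0,0],-0.174],[75,[0,0,0],-0.174]])

```text
t: 6.08
tool_pos: [0.4422, 0.1085, 0.2127]
orientation: [-0.501, -3.101, 0.0]
force: [0.4, 0.3, 0.1]
opening: 0.0751
```

Call:
apply_moves(deltas=[[75,[0,0,0],-0.174],[75,[0,0,0],-0.174],[50,[0,0,0],-0.178],[40,[0,0,0],0],[36,[0,0,0],0]])

```text
t: 6.7
tool_pos: [0.4423, 0.1085, 0.2127]
orientation: [0.307, -3.127, -0.0]
force: [0.3, -0.9, 0.2]
opening: 0.0496
```

Call:
apply_moves(deltas=[[33,[0,0,0],0],[31,[0,0,0],0],[29,[0,0,0],0],[22,[0,0,0],0],[22,[0,0,0],0]])

```text
t: 7.32
tool_pos: [0.4423, 0.1085, 0.2128]
orientation: [-0.313, 3.126, -0.0]
force: [0.4, -0.4, -0.5]
opening: 0.0278
```

Call:
apply_moves(deltas=[[20,[0,0,0],0],[20,[0,0,0],0],[20,[0,0,0],0],[20,[0,0,-10],0],[20,[0,0,-40],0]], grip_force=35)

```text
t: 7.95
tool_pos: [0.4409, 0.1084, 0.2613]
orientation: [0.313, -3.12, 0.0]
force: [1.5, -0.7, -0.6]
opening: 0.0278
```

```bash
python3 -c "
from h import *
plan([.447,.3603,.300],86)
cv2.imwrite('pics/g1.png',cv2.resize(viewer.read_camera('scene')[120:240,240:440],(800,480)))"
```

```text
t 7.95 tcp [0.4409 0.1084 0.2613] op 0.027787271261381155 F [ 1.5 -0.7 -0.6] q [ 0.13 -0.15  2.04  0.    1.26 -1.64]
[[-0.98  -0.198 -0.005]
 [-0.198  0.98  -0.001]
 [ 0.006  0.001 -1.   ]]
shift [-55.8 245.7 -38.8] len 255 yaxis 101.4
yaw tool 0.269 or -2.872
```

Call:
apply_moves(deltas=[[20,[-11.2,49.1,-15],0],[20,[-11.2,49.1,-15],0],[20,[-11.2,49.1,-14],0],[20,[-11.2,49.1,0],0],[20,[-11.2,49.1,0],0]])

```text
t: 8.62
tool_pos: [0.4484, 0.3621, 0.3078]
orientation: [-0.313, 3.125, 0.001]
force: [0.7, -0.7, 0.7]
opening: 0.0278
```

Call:
apply_moves(deltas=[[20,[0,0,0],0.135],[20,[0,0,0],0.134],[20,[0,0,0],0],[20,[0,0,0],0]])

```text
t: 9.12
tool_pos: [0.4485, 0.3602, 0.307]
orientation: [0.104, 3.14, 0.0]
force: [-0.1, -0.1, 0.2]
opening: 0.0279
```

```bash
python3 -c "
from h import *
plan([.447,.3603,.300],86)
a=cv2.resize(viewer.read_camera('scene')[125:205,330:430],(800,600),interpolation=cv2.INTER_CUBIC)
cv2.imwrite('pics/g2.png',a)"
```

```text
t 9.125 tcp [0.4485 0.3602 0.307 ] op 0.027865854627848827 F [-0.1 -0.1  0.2] q [ 0.59  0.13  1.67  0.    1.34 -0.92]
[[-0.998  0.066  0.   ]
 [ 0.066  0.998  0.   ]
 [-0.     0.    -1.   ]]
shift [1.5 0.  7. ] len 7 yaxis 86.2
yaw tool 0.003 or -3.138
```

View pics/g2.png

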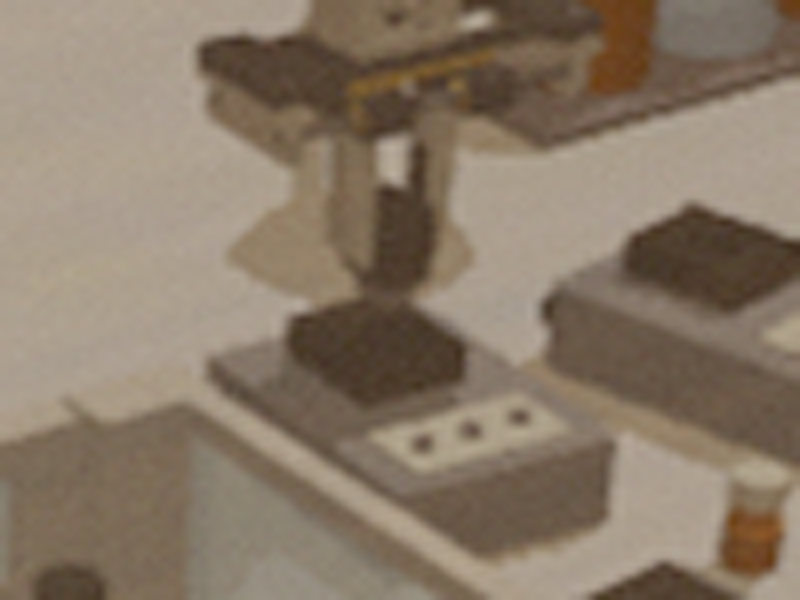

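```bash
python3 -c "
from h import *
c,s=np.cos(np.radians(-4)),np.sin(np.radians(-4))
for C in [(.447,.3603)]:
  for a,b in[(0,0),(.035,.03),(.035,-.03),(-.035,.03),(-.035,-.03)]:
    p=proj('scene',[C[0]+c*a-s*b,C[1]+s*a+c*b,.077]); print((p-[330,125])*[8,7.5])
"
```

```text
[376.82679692 323.00197225]
[468.43952493 337.41174152]
[367.10102489 364.84226242]
[386.18726572 282.73321729]
[286.38505945 308.77638812]
```

Call:
apply_moves(deltas=[[20,[1.5,0,10],0],[20,[0,0,5],0],[20,[0,0,3],0],[20,[0,0,2],0],[20,[0,0,0],0]])

```text
t: 9.8
tool_pos: [0.447, 0.3603, 0.2866]
orientation: [-0.109, -3.14, 0.0]
force: [0.1, 0.6, -0.4]
opening: 0.0279
```

Call:
apply_moves(deltas=[[20,[0,0,2],0],[20,[0,0,2],0],[20,[0,0,2],0],[20,[0,0,0],0]])

```text
t: 10.3
tool_pos: [0.4469, 0.3601, 0.2802]
orientation: [-0.109, -3.139, 0.001]
force: [1.2, -2.5, -1.0]
opening: 0.0282
```

Call:
apply_moves(deltas=[[20,[0,-0.7,2],0],[20,[0,0,2],0],[20,[0,0,2],0],[20,[0,0,1],0],[20,[0,0,0],0]])

```text
t: 10.92
tool_pos: [0.4469, 0.3598, 0.2738]
orientation: [-0.109, -3.14, -0.0]
force: [-0.6, -0.4, -0.4]
opening: 0.0275
```

Call:
apply_moves(deltas=[[20,[0,0,1],0],[20,[0,0,0.5],0],[20,[0,0,0],0]])

```text
t: 11.3
tool_pos: [0.4469, 0.3598, 0.2738]
orientation: [0.109, 3.139, 0.001]
force: [-5.7, -4.0, 12.3]
opening: 0.0279
```

Call:
apply_moves(deltas=[[30,[0,0,-1.5],0],[40,[0,0,0],0],[50,[0,0,0],0],[50,[0,0,-20],0],[50,[0,0,-50],0]])

```text
t: 11.92
tool_pos: [0.4461, 0.3591, 0.3426]
orientation: [-0.109, -3.135, 0.005]
force: [1.3, 0.3, 0.5]
opening: 0.0496
```

Call:
apply_moves(deltas=[[50,[0,0,-50],0],[50,[0,-20,-25],0],[50,[0,0,0],0]])

```text
t: 12.3
tool_pos: [0.4461, 0.3394, 0.4233]
orientation: [0.11, 3.134, 0.006]
force: [-0.5, 0.8, 0.1]
opening: 0.0502
```

```bash
python3 -c "
from h import *
plan([.556,-.022,.395],88.9)
T=np.mean([viewer.read_camera('top').astype(float) for _ in range(8)],0); np.save('T2.npy',T); g=T.max(2)
for c in (300,315,345,375,400): print(c,[int(v) for v in g[180:204,c]])
for r in range(200,220): print(r,[int(v) for v in g[r,320:340]])
for r in range(190,212,1): print(r,[int(v) for v in g[r,288:302]])
S=viewer.read_camera('scene'); T=T.astype(np.uint8)
a=cv2.resize(T[225:285,190:270],(400,300),interpolation=cv2.INTER_CUBIC);b=cv2.resize(S[135:195,340:420],(400,300),interpolation=cv2.INTER_CUBIC)
cv2.imwrite('pics/g3.png',np.hstack([a,b]))"
```

```text
t 12.3 tcp [0.4461 0.3394 0.4233] op 0.05017386520151497 F [-0.5  0.8  0.1] q [ 0.56  0.01  1.58 -0.    1.54 -0.94]
[[-0.998  0.07   0.006]
 [ 0.07   0.998  0.003]
 [-0.006  0.004 -1.   ]]
shift [-134.8 -352.9   27.7] len 379 yaxis 86.0
yaw tool -0.051 or 3.091
300 [109, 120, 127, 128, 127, 129, 128, 128, 128, 123, 95, 53, 49, 50, 41, 29, 49, 83, 102, 97, 69, 43, 38, 29]
315 [128, 126, 115, 116, 126, 127, 127, 127, 124, 96, 48, 29, 16, 16, 20, 46, 80, 104, 101, 79, 57, 56, 70, 94]
345 [124, 115, 118, 125, 127, 128, 125, 104, 67, 35, 15, 14, 18, 44, 73, 100, 108, 99, 89, 72, 60, 86, 104, 109]
375 [110, 126, 128, 128, 126, 116, 87, 62, 75, 107, 123, 98, 67, 68, 73, 97, 119, 103, 72, 77, 99, 108, 111, 121]
400 [98, 102, 102, 101, 88, 63, 49, 43, 40, 30, 37, 40, 46, 46, 47, 47, 49, 63, 101, 124, 128, 128, 127, 127]
200 [56, 69, 66, 71, 74, 62, 75, 99, 107, 97, 75, 66, 67, 70, 67, 63, 65, 67, 65, 61]
201 [52, 61, 61, 58, 60, 58, 72, 98, 109, 97, 75, 69, 72, 74, 69, 69, 69, 74, 76, 76]
202 [72, 76, 76, 80, 84, 80, 81, 100, 111, 100, 82, 85, 95, 94, 92, 91, 91, 96, 97, 97]
203 [95, 96, 97, 
[... 2504 characters left out ...]
202 [125, 107, 65, 46, 45, 45, 43, 43, 40, 41, 40, 38, 38, 36]
203 [126, 101, 52, 36, 38, 34, 33, 34, 33, 32, 33, 30, 29, 26]
204 [125, 104, 53, 26, 21, 27, 26, 24, 20, 26, 26, 28, 28, 36]
205 [126, 108, 68, 47, 52, 59, 56, 57, 58, 66, 75, 74, 75, 86]
206 [127, 119, 103, 98, 100, 104, 104, 104, 104, 108, 111, 112, 113, 118]
207 [128, 127, 126, 125, 125, 125, 126, 125, 126, 126, 126, 126, 127, 127]
208 [128, 127, 127, 127, 128, 127, 127, 128, 128, 127, 128, 128, 127, 128]
209 [126, 128, 128, 128, 127, 128, 126, 128, 128, 128, 128, 128, 127, 127]
210 [128, 127, 128, 127, 127, 127, 127, 128, 128, 128, 128, 128, 127, 127]
211 [127, 128, 128, 129, 128, 127, 128, 129, 128, 128, 128, 127, 128, 128]
```

View pics/g3.png

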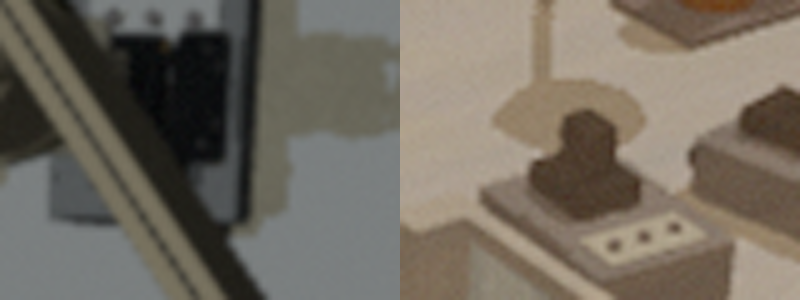

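```bash
python3 -c "
from h import *
P=np.array([onz('top',u,.21)[:2] for u in[(300,190.5),(315,189.5),(345,187.7),(375,186.2),(400,184.7)]]);print(P)
k=np.polyfit(P[:,1],P[:,0],1);print(k,np.polyval(k,-.022), np.degrees(np.arctan(-k[0])))
print(onz('top',(328.7,214.6),.168),onz('top',(328.4,205),.172),onz('top',(287,191),.21),onz('top',(418,184),.21))"
```

```text
[[ 0.61022411  0.06713319]
 [ 0.61054111  0.01999221]
 [ 0.61053186 -0.07439534]
 [ 0.60955547 -0.16888109]
 [ 0.60954693 -0.24782517]]
[0.00303994 0.61032551] 0.6102586301629108 -0.17417506918328413
[ 0.53540716 -0.01932196  0.168     ] [ 0.56594061 -0.02032642  0.172     ] [0.61112845 0.10789082 0.21      ] [ 0.60831445 -0.30460538  0.21      ]
```

Call:
apply_moves(deltas=[[50,[-19.3,-50,2],0],[50,[-19.3,-50,2],0],[50,[-19.3,-50,3],0],[50,[-19.3,-50,3],0],[50,[-19.3,-50,3],0]])

```text
t: 13.38
tool_pos: [0.5247, 0.0821, 0.4054]
orientation: [-0.108, -3.14, -0.0]
force: [1.3, 0.4, -0.3]
opening: 0.0504
```

Call:
apply_moves(deltas=[[45,[-19.3,-50,3],0],[45,[-19.3,-51,3],0],[45,[0,0,0],-0.061],[40,[0,0,0],0]])

```text
t: 13.88
tool_pos: [0.5561, -0.0204, 0.3992]
orientation: [-0.015, -3.141, -0.0]
force: [-0.4, 1.3, 0.5]
opening: 0.0411
```

```bash
python3 -c "
from h import *
plan([.556,-.020,.332],89.5)"
```

```text
t 13.875 tcp [ 0.5561 -0.0204  0.3992] op 0.04109289287799105 F [-0.4  1.3  0.5] q [-0.13  0.02  1.62  0.    1.51 -1.69]
[[-1.     0.01  -0.001]
 [ 0.01   1.     0.   ]
 [ 0.001  0.    -1.   ]]
shift [ 0.   0.4 67.2] len 67 yaxis 89.4
yaw tool -0.001 or 3.14
```

Call:
apply_moves(deltas=[[40,[0,0,35],0],[40,[0,0,25],0],[40,[0,0,7],0],[30,[0,0,0],0],[22,[0,0,0],0]], grip_force=8)

```text
t: 14.5
tool_pos: [0.5565, -0.0196, 0.3343]
orientation: [0.013, 3.139, -0.0]
force: [0.1, 0.1, 0.8]
opening: 0.0247
```

Call:
apply_moves(deltas=[[18,[0,0,0],0],[14,[0,0,0],0],[8,[0,0,0],0],[8,[0,0,0],0],[8,[0,0,0],0]])

```text
t: 15.12
tool_pos: [0.5563, -0.02, 0.3335]
orientation: [0.013, 3.14, -0.001]
force: [-0.5, -2.5, 5.5]
opening: 0.0133
```

Call:
apply_moves(deltas=[[5,[0,0,0],0],[5,[0,0,0],0],[5,[0,0,-5],0],[5,[0,0,-5],0],[5,[0,0,-5],0]], grip_force=30)

```text
t: 15.75
tool_pos: [0.5559, -0.0198, 0.3477]
orientation: [-0.013, -3.141, -0.0]
force: [2.6, -1.3, -3.7]
opening: 0.0131
```

Call:
apply_moves(deltas=[[5,[0,0,0],0],[5,[0,0,0],0]])

```text
t: 16.0
tool_pos: [0.556, -0.0197, 0.3477]
orientation: [0.013, 3.141, 0.0]
force: [2.8, -2.0, -1.4]
opening: 0.013
```

Call:
apply_moves(deltas=[[5,[0,-3,0],0],[5,[0,-3,0],0],[5,[0,-3,0],0],[5,[0,0,0],0]])

```text
t: 16.5
tool_pos: [0.5559, -0.0291, 0.3476]
orientation: [-0.014, -3.141, 0.0]
force: [2.4, 0.5, -3.2]
opening: 0.013
```

Call:
apply_moves(deltas=[[5,[0,-4,0],0],[5,[0,-4,0],0],[5,[0,-4,0],0],[5,[0,-4,0],0]])

```text
t: 17.0
tool_pos: [0.5558, -0.0451, 0.3477]
orientation: [0.013, 3.142, 0.0]
force: [1.9, 2.4, -2.4]
opening: 0.0132
```

Call:
apply_moves(deltas=[[5,[0,-4,0],0],[5,[0,-4,0],0],[5,[0,-4,0],0],[5,[0,-4,0],0],[5,[0,0,0],0]])

```text
t: 17.62
tool_pos: [0.5557, -0.0614, 0.3478]
orientation: [0.014, 3.141, -0.001]
force: [2.1, -0.5, -3.4]
opening: 0.0133
```

Call:
apply_moves(deltas=[[5,[0,0,5],0],[5,[0,0,5],0],[5,[0,0,4],0],[14,[0,0,0],0],[20,[0,0,0],0]])

```text
t: 18.25
tool_pos: [0.5554, -0.0606, 0.3336]
orientation: [-0.013, -3.141, -0.001]
force: [-0.9, 0.3, -1.0]
opening: 0.0185
```

Call:
apply_moves(deltas=[[26,[0,0,0],0],[26,[0,0,-30],0],[26,[0,0,-40],0],[26,[0,0,-30],0],[60,[55,0,0],0]])

```text
t: 18.88
tool_pos: [0.5024, -0.0606, 0.4359]
orientation: [0.012, 3.138, -0.001]
force: [-0.7, 0.2, 0.7]
opening: 0.032
```

```bash
python3 -c "
from h import *
plan([.62,-.02,.43],179.5)
a=viewer.read_camera('top')[150:225,270:425]; b=viewer.read_camera('scene')[160:250,235:385]
cv2.imwrite('pics/g4.png',np.vstack([cv2.resize(a,(600,290),interpolation=cv2.INTER_CUBIC),cv2.resize(b,(500,300),interpolation=cv2.INTER_CUBIC)[:, :500] if 0 else cv2.resize(b,(600,310),interpolation=cv2.INTER_CUBIC)]))
for uv in [(327,153),(369,155),(325,165)]: print(onz('top',uv,.17))"
```

```text
t 18.875 tcp [ 0.5024 -0.0606  0.4359] op 0.0320263926006222 F [-0.7  0.2  0.7] q [-0.22 -0.14  1.7   0.    1.58 -1.78]
[[-1.     0.008  0.003]
 [ 0.008  1.    -0.   ]
 [-0.003 -0.    -1.   ]]
shift [-117.3   41.5    6.3] len 125 yaxis 89.6
yaw tool -1.57 or 1.572
[ 0.74122315 -0.02780537  0.17      ]
[ 0.72579755 -0.16560224  0.17      ]
[ 0.7004775  -0.01845813  0.17      ]
```

View pics/g4.png

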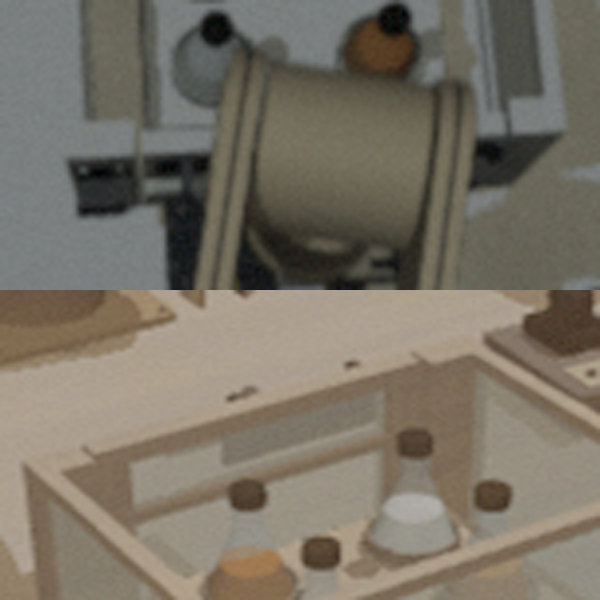

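Call:
apply_moves(deltas=[[46,[0,0,0],0.18],[46,[0,0,0],0.18],[46,[0,0,0],0.18],[46,[0,0,0],0.18],[46,[0,0,0],0.18]])

```text
t: 19.6
tool_pos: [0.5009, -0.0603, 0.4338]
orientation: [-1.386, -2.819, -0.0]
force: [0.1, 0.5, -0.3]
opening: 0.0462
```

Call:
apply_moves(deltas=[[46,[0,0,0],0.18],[46,[0,0,0],0.18],[46,[0,0,0],0.18],[46,[0,0,0],0.131],[46,[0,0,0],0]])

```text
t: 20.23
tool_pos: [0.5009, -0.0603, 0.4337]
orientation: [-2.23, -2.213, -0.0]
force: [1.1, 0.3, -0.2]
opening: 0.0458
```

Call:
apply_moves(deltas=[[46,[14,40,0],0],[46,[14,40,0],0],[46,[13,38,0],0],[46,[0,0,0],0]])

```text
t: 20.72
tool_pos: [0.6207, -0.0194, 0.4319]
orientation: [-2.224, -2.216, 0.002]
force: [-0.4, -0.2, 0.1]
opening: 0.0464
```

```bash
python3 -c "
from h import *
plan([.62,-.02,.371],-0.3)"
```

```text
t 20.725 tcp [ 0.6207 -0.0194  0.4319] op 0.04641337232371317 F [-0.4 -0.2  0.1] q [-0.11  0.18  1.39  0.    1.58 -0.11]
[[ 0.004  1.    -0.002]
 [ 1.    -0.004  0.001]
 [ 0.001 -0.002 -1.   ]]
shift [-0.6 -0.5 60.9] len 61 yaxis -0.2
yaw tool 0.001 or -3.14
```

Descend around the rail (tips to z≈0.185) and close gently.

Call:
apply_moves(deltas=[[46,[0,0,25],0],[46,[0,0,15],0],[46,[0,0,12],0],[46,[0,0,10],0],[46,[0,0,0],0]], grip_force=6)

```text
t: 21.35
tool_pos: [0.6187, -0.0204, 0.371]
orientation: [-2.23, -2.211, 0.001]
force: [-0.5, 0.7, -0.3]
opening: 0.0463
```

Call:
apply_moves(deltas=[[36,[0,0,0],0],[28,[0,0,0],0],[24,[0,0,0],0],[12,[0,0,0],0],[12,[0,0,0],0]])

```text
t: 21.98
tool_pos: [0.6192, -0.0204, 0.3722]
orientation: [2.23, 2.211, 0.001]
force: [2.1, 1.3, 0.3]
opening: 0.023
```

Call:
apply_moves(deltas=[[12,[0,0,0],0],[12,[0,0,0],0],[12,[0,0,0],0]], grip_force=20)

```text
t: 22.35
tool_pos: [0.6192, -0.0204, 0.3722]
orientation: [2.23, 2.212, 0.001]
force: [1.9, 0.5, 3.9]
opening: 0.0228
```

```bash
python3 -c "
from h import *
s,R=st()
# arc about hinge, per-step shift in tool frame (tool yaws with gate: constant rows)
H=np.array([.609,-.251]); G=s['tool_pos'][:2]; 
for n in (17,):
  a=.34/n
  v=G-H; c,sn=np.cos(a),np.sin(a); d=np.array([c*v[0]-sn*v[1],sn*v[0]+c*v[1]])-v
  print(n,a,'shift mm',R.T@np.array([d[0],d[1],0])*1000)
"
```

```text
t 22.35 tcp [ 0.6192 -0.0204  0.3722] op 0.022781800579142603 F [1.9 0.5 3.9] q [-0.12  0.2   1.47  0.    1.47 -0.11]
[[ 0.008  1.     0.001]
 [ 1.    -0.008 -0.   ]
 [-0.     0.001 -1.   ]]
17 0.02 shift mm [ 1.17851863e-01 -4.61540045e+00 -3.96509438e-03]
```

Call:
apply_moves(deltas=[[12,[0.1,-2.3,0],-0.01],[12,[0.1,-2.3,0],-0.01],[12,[0,0,0],0]])

```text
t: 22.72
tool_pos: [0.6143, -0.0202, 0.3721]
orientation: [2.208, 2.234, 0.0]
force: [2.2, 1.1, 5.4]
opening: 0.0227
```

Call:
apply_moves(deltas=[[12,[0.1,-4.6,0],-0.02],[12,[0.1,-4.6,0],-0.02],[12,[0.1,-4.6,0],-0.02],[12,[0.1,-4.6,0],-0.02],[12,[0,0,0],0]])

```text
t: 23.35
tool_pos: [0.5958, -0.0205, 0.3721]
orientation: [2.116, 2.321, 0.001]
force: [2.9, 0.2, 4.5]
opening: 0.0229
```

```bash
python3 -c "
from h import *
st()
a=viewer.read_camera('top')[150:225,270:425]; b=viewer.read_camera('scene')[160:250,235:385]
cv2.imwrite('pics/g5.png',np.vstack([cv2.resize(a,(600,290),interpolation=cv2.INTER_CUBIC),cv2.resize(b,(600,310),interpolation=cv2.INTER_CUBIC)]))"
```

```text
t 23.35 tcp [ 0.5958 -0.0205  0.3721] op 0.02285371096217297 F [2.9 0.2 4.5] q [-0.12  0.14  1.54 -0.    1.46 -0.21]
[[-0.092  0.996  0.001]
 [ 0.996  0.092 -0.   ]
 [-0.     0.001 -1.   ]]
```

View pics/g5.png

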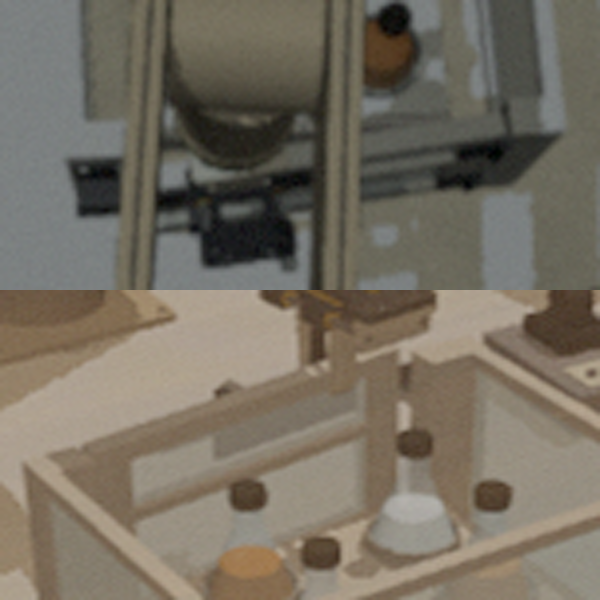

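The scene crop shows the gate's rail in the fingers, with the free edge standing out from the post by (400,380), so the gate is opening. I'll continue to about 0.34 rad.

Call:
apply_moves(deltas=[[12,[0.1,-4.6,0],-0.02],[12,[0.1,-4.6,0],-0.02],[12,[0.1,-4.6,0],-0.02],[12,[0.1,-4.6,0],-0.02],[12,[0.1,-4.6,0],-0.02]])

```text
t: 24.08
tool_pos: [0.573, -0.0231, 0.3722]
orientation: [1.997, 2.424, 0.001]
force: [2.6, -0.0, 5.9]
opening: 0.0229
```

Call:
apply_moves(deltas=[[12,[0.1,-4.6,0],-0.02],[12,[0.1,-4.6,0],-0.02],[12,[0.1,-4.6,0],-0.02],[12,[0.1,-4.6,0],-0.02],[12,[0,0,0],0]])

```text
t: 24.7
tool_pos: [0.5549, -0.0267, 0.3722]
orientation: [1.899, 2.502, 0.001]
force: [3.7, -0.1, 4.2]
opening: 0.0228
```

```bash
python3 -c "
from h import *
s,R=st(); print('gate angle by yaw',np.arctan2(R[1,1],R[0,1]))"
```

```text
t 24.7 tcp [ 0.5549 -0.0267  0.3722] op 0.022766479749517 F [ 3.7 -0.1  4.2] q [-0.14  0.03  1.66  0.    1.46 -0.41]
[[-0.269  0.963  0.001]
 [ 0.963  0.269 -0.   ]
 [-0.     0.001 -1.   ]]
gate angle by yaw 0.2723536945531992
```

Call:
apply_moves(deltas=[[12,[0.1,-4.6,0],-0.02],[12,[0.1,-4.6,0],-0.02],[12,[0.1,-4.6,0],-0.02],[12,[0,0,0],0],[12,[0,0,0],0]])

```text
t: 25.32
tool_pos: [0.5418, -0.0303, 0.3721]
orientation: [1.823, 2.557, 0.001]
force: [3.5, -0.2, 5.6]
opening: 0.0229
```

```bash
python3 -c "
from h import *
s,R=st(); print(s['dq'],'gate angle by yaw',np.arctan2(R[1,1],R[0,1]))
a=viewer.read_camera('top')[150:280,190:430]; b=viewer.read_camera('scene')[130:260,235:475]
cv2.imwrite('pics/g6.png',np.vstack([cv2.resize(x,(552,299),interpolation=cv2.INTER_CUBIC) for x in(a,b)]))"
```

```text
t 25.325 tcp [ 0.5418 -0.0303  0.3721] op 0.022886863810614232 F [ 3.5 -0.2  5.6] q [-0.15 -0.01  1.69  0.    1.46 -0.48]
[[-0.326  0.945  0.001]
 [ 0.945  0.326  0.   ]
 [-0.     0.001 -1.   ]]
[-0.00049732  0.0018761  -0.00106671 -0.00135162  0.00024726 -0.00167454] gate angle by yaw 0.3321956844722747
```

View pics/g6.png

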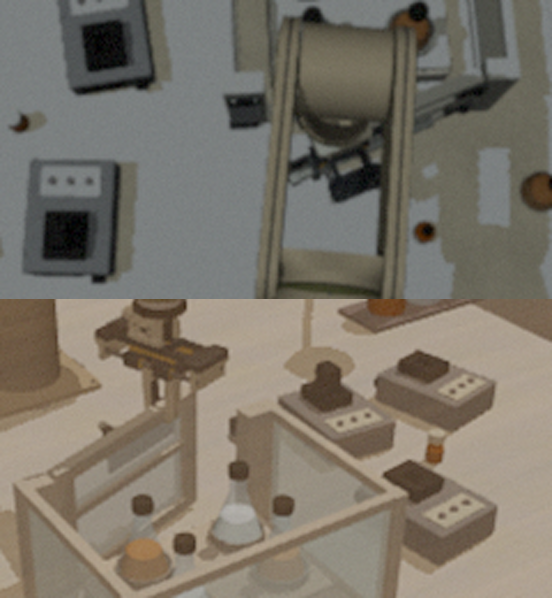

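The gate stands ajar with its rail in the fingers, the plug sits upright in the nearest box, and the bottles are where they were.

```bash
python3 -c "
from h import *
print(order.close_job()); st()"
```

```text
the job is handed in; nothing more can be done
None
the job is handed in; nothing more can be done
```

I plugged in the override, drew the bolt, and handed the job in at 25.4 s with the fingers still holding the gate ajar. No verdict was reported.

- **Plug:** It went into the socket nearest the base and stopped at the expected full depth, with 12 N upward when pressed. The last scene picture shows it still upright in the socket. In the last top picture that block looked plain and black, so I could not confirm it from above.
- **Bolt:** I lifted it about 15 mm and drew it about 42 mm. The forces I felt were only its weight and drag (up to about 3.7 N down and 2.4 N along), so it was not forced. After I released the pin, the keeper showed empty in the picture. I did not measure the bolt's position again once the gate was open, because the arm hid it.
- **Gate:** I let go of the pin and gripped the gate's top rail instead, so the fingers held the gate itself. I pulled it to about 0.33–0.34 rad by tool yaw, or about 10 cm at the free edge. At the end it was still, with about 3.5 N of spring pull on the tool.
- **Disagreement:** The fingers closed to 22.8 mm on the rail, though the gate is given as 20 mm thick. It followed the arc freely. A steady 4–6 N upward force while gripping the rail stayed unexplained.
- **Loose flasks and bottles:** The ones I could see, the dropper and the jar among them, had not moved. One flask lay outside the last views, but the arm never went near it.

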